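Pack the spare microscope eyepieces for travel

ROBOT

A 6-joint arm with a two-finger parallel gripper is mounted at the origin on the work surface. World frame = base frame: x ahead of the robot, y to its left, z up, the work surface at z = 0. Lengths are in m, angles in rad, forces in N, time in s.
With the tool pointing down it reaches from about 0.4 to 0.825 m from the base axis. Payload 7 kg.
Tool frame: the origin (TCP) lies between the finger pads; the fingertips stand 8 mm ahead of it and the grasp point (between the pads) lies 11 mm behind it (arm.finger_overhang is the distance from the TCP to the fingertips, in m); z points along the fingers, y is the line along which they close (so a half turn about z gives the same grasp; the last joint's range is limited). The gripper opens to 88 mm and grips with 3 to 60 N. Pads are 19 mm wide; open, the fingers measure 130 mm over their backs; the gripper's body (78 mm by 193 mm) begins 47 mm behind the grasp point.
Start: joints at [-0.856, 0.359, 0.012, 0, -1.224, -0.288], TCP at [0.279, -0.614, 0.235] pointing down, gripper open.
Joint ranges: [-3.07, 3.07], [-1.43, 2.12], [-1.02, 1.25], [-3.03, 1.67], [-3.05, -0], [-3.03, 3.03]. Speed limits (rad/s): [2.39, 2.39, 3.01, 3.14, 3.14, 3.14].

INTERFACE

Orientations are given as [roll, pitch, yaw] about the fixed x, y, z axes, in that order (R = Rz(yaw) Ry(pitch) Rx(roll)).
In Python, from station import arm gives the robot as it stands.
- The arm moves only by the tool move_arm, never from a script. Its argument "rows" is text: rows parted by semicolons, each of 7 numbers parted by spaces: the turn, a rotation vector about the tool's x, y, z in degrees, then the shift along the tool's x, y, z in m, then the finger opening in m, from 0 to 0.0876. A call has 1 to 8 rows; each row shifts and turns the commanded pose from where the row before left it, along the tool's axes as they then stand; what a row does not reach is not made up. A row lasts 1/8 s, in which the tool goes at most 62.5 mm and 10.7 degrees, less where a joint would pass 70% of its speed; a pose out of reach is approached as far as the arm can. A call is refused whole if a number of a shift passes 0.0625 or a number of a turn 10.7, either way. A call with a gripper value outside its range is refused whole. The fingers move at their own pace and stop on an object; "squeeze" is the grip in N (left out, the last holds). Time passes only in rows, so rows that do not move let the fingers close. It gives the time, the measured TCP pose, the force, the opening and the grip force at its end, in the units of the state.
- arm.get_state(): the state, without advancing time (a new reading comes with each control period).
- arm.grab_frame(name): name is "side" or "top" or "wrist"; returns (picture, depth): 480x640x3 uint8, blue, green, red; 480x640 float32, m along the optical axis (not along the pixel's ray), 0 where there is no reading.
- arm.camera_model(name): a dict with "mtx" (3x3 intrinsics, pixels), "k1" (the pictures are not rectified: a ray, as slopes to the right and down, at radius r is drawn at 1 + k1 r^2 times it, then the intrinsics apply), "camera_from_world" (4x4, takes a point from world to camera coordinates); the wrist camera has in their place "mount" (4x4, takes a point from camera to tool coordinates, whose origin is the TCP and whose axes are the flange's). Camera axes: x right, y down, z forward; pixel columns grow to the right and rows downward; lengths in m; the calibration is good to about 2 mm. A picture is of the moment at which its call begins: read the wrist's pose just before it. camera_model takes no time and is no camera call.
- arm.job_done(): hands the job in; it is judged then, once.
The state is a dict: "t": time; "q": joint angles; "qd": joint speeds; "joint_efforts": joint torques, N m; "eef_pos": TCP position; "ee_rot": TCP orientation; "force": force on the tool from outside, world axes, zero at the start; "moment": the same for the moment, N m; "width": finger opening in m; "gripper_force": force on a finger pad.
Only numpy, scipy, OpenCV 4.12 (cv2) and the standard library are available. Lean on these libraries where they do the work, as an engineer would, in place of code of your own. Each camera call takes 0.05 s, during which the arm holds its last target. There are 200 camera calls.

TASK

Pack the spare microscope eyepieces: swing the latch lever of the black travel case free and open its lid, take every eyepiece out of the bottom of the deep metal canisters and put each in a compartment of its own in the case, then shut the lid and swing the latch fully home over it. Leave all the canisters standing upright and do not knock over the glass flux bottle.

Things in the scene. Friction and masses are not known exactly. Their poses are not given: they have to be found in the camera images.
- case: Black plastic travel case fixed to the bench, 170 (x) x 220 (y) x 65 mm high without its lid; walls and floor 5 mm thick. Origin at the centre of its underside, z up, x points from the latch side to the hinge side. Two felt-covered dividers, 30 mm high and 4 mm thick, cross at the centre and make 2 x 2 compartments, each about 78 (x) x 103 (y) mm, centred at x = +-41, y = +-53 mm.
- lid (a joint): Angle of the case's flat 8 mm lid about the hinge along its +x rim (parallel to the case's y): 0 shut, 1.57 standing upright, 1.9 leaning back against its stop. A stiff hinge holds it wherever it is left; 2 to 4 N at the knob moves it. While the latch is home its nose holds the lid down.
- lid_handle (a point): Point to grip on the lid's round aluminium knob post (16 mm diameter, 36 mm tall, standing square on the lid 27 mm from its front edge, 20 mm to the case's -y side of the middle), 24 mm above the lid's top face. The point lies 145 mm from the hinge line towards -x and 31.5 mm above it when shut, and turns with the lid.
- lid_hinge (a point): Point on the lid's hinge line, at the middle of its length, at the case's +x rim, 65.5 mm above the case's underside.
- latch (a joint): Angle of the steel latch lever about its upright pivot in front of the case: 0 fully home (against its stop), with its 35 mm nose lying over the front edge of the lid and its arm along the case's +y; growing to 1.7 (stop) as the arm swings outwards, anticlockwise from above, towards the case's -x. From about 1.25 the nose is clear of the lid. It stays where it is left; 1 to 2 N at the pin moves it.
- latch_pin (a point): Middle of the upright round pin (12 mm diameter, 30 mm tall) at the end of the latch's arm, to be pinched from above or pushed; 50 mm from the pivot axis, 100 mm above the bench. It turns with the latch.
- latch_pivot (a point): Point on the latch's upright pivot axis, at the underside of the lever, 103 mm in front of (-x) and 50 mm to the +y side of the case's centre.
- canister_1: Loose round aluminium canister, heavy (0.8 kg), open at the top: 92 mm high, 80 mm outside and 74 mm inside diameter, floor 6 mm thick. Origin at the centre of its underside, z up. A felt collar on the floor, 6 mm high with a 34 mm square opening, keeps an eyepiece near the middle. It may hold one eyepiece or be empty.
- canister_2: Loose round aluminium canister, heavy (0.8 kg), open at the top: 92 mm high, 80 mm outside and 74 mm inside diameter, floor 6 mm thick. Origin at the centre of its underside, z up. A felt collar on the floor, 6 mm high with a 34 mm square opening, keeps an eyepiece near the middle. It may hold one eyepiece or be empty.
- canister_3: Loose round aluminium canister, heavy (0.8 kg), open at the top: 92 mm high, 80 mm outside and 74 mm inside diameter, floor 6 mm thick. Origin at the centre of its underside, z up. A felt collar on the floor, 6 mm high with a 34 mm square opening, keeps an eyepiece near the middle. It may hold one eyepiece or be empty.
- canister_4: Loose round aluminium canister, heavy (0.8 kg), open at the top: 92 mm high, 80 mm outside and 74 mm inside diameter, floor 6 mm thick. Origin at the centre of its underside, z up. A felt collar on the floor, 6 mm high with a 34 mm square opening, keeps an eyepiece near the middle. It may hold one eyepiece or be empty.
- eyepiece_1: Loose microscope eyepiece, about 50 to 100 g: rubber eyecup 26 mm in diameter and 12 mm high below, black barrel 22 mm in diameter above it, 50 mm tall in all. Origin at the centre of the eyecup's end, z along the barrel. It starts upright on the floor of a canister. None if absent this time.
- eyepiece_2: Loose microscope eyepiece, about 50 to 100 g: rubber eyecup 26 mm in diameter and 12 mm high below, black barrel 22 mm in diameter above it, 50 mm tall in all. Origin at the centre of the eyecup's end, z along the barrel. It starts upright on the floor of a canister. None if absent this time.
- eyepiece_3: Loose microscope eyepiece, about 50 to 100 g: rubber eyecup 26 mm in diameter and 12 mm high below, black barrel 22 mm in diameter above it, 50 mm tall in all. Origin at the centre of the eyecup's end, z along the barrel. It starts upright on the floor of a canister. None if absent this time.
- eyepiece_4: Loose microscope eyepiece, about 50 to 100 g: rubber eyecup 26 mm in diameter and 12 mm high below, black barrel 22 mm in diameter above it, 50 mm tall in all. Origin at the centre of the eyecup's end, z along the barrel. It starts upright on the floor of a canister. None if absent this time.
- flux_bottle: Bystander: small loose amber glass bottle, 32 mm in diameter and 80 mm tall, standing among the canisters; origin at the centre of its underside.
Mind the look-alikes: they are no part of the job. What is shaped like the eyepiece_3 but blue is not meant. Leave any red or turquoise look-alike of the canister_2 alone.

How it is judged:
By the outcome, as a careful person would: the job done as asked, in the order asked, and still so for the second after the job is handed in, with the robot touching nothing.
Of eyepiece_1, eyepiece_2, eyepiece_3, eyepiece_4 only 2 to 4 are there at a start; the rules pass over those that are not, and their reading is None.
At some moment in a run one of canister_1, canister_2, canister_3, canister_4 may be knocked a few centimetres aside while the robot is not near it.
Once in a run the grip may slacken for a moment while it holds something.
It also fails if it takes over 210 s, if anything falls off the work surface, if the arm or the gripper's body presses on something with over 40 N, if the wrist force passes 120 N, or if a joint passes its speed limit or range.

## Working session

There is one attempt and no reset: what is moved stays moved. The work goes in short steps, Python scripts to look and compute and a tool call to move; the robot and the scene stay as the last step left them, time stands still between calls to the robot, and variables do not carry over. Pictures are saved under pics/ and viewed, at most 14 in all, crops included, and the job is handed in when it is done.

Besides the shell and the picture viewer there is one more tool, called after "Request:" in YAML: its name, and indented under it one key for each argument. move_arm: Moves the arm, as the interface text tells. Its arguments: {"type":"object","properties":{"rows":{"type":"string"},"squeeze":{"type":"number"}},"required":["rows"]}

```bash
ls; mkdir -p pics
cat > h.py <<'E'
import numpy as np, cv2
from station import arm
from scipy.spatial.transform import Rotation as R
def grab(n):
    s=arm.get_state(); im,d=arm.grab_frame(n); m=arm.camera_model(n)
    if n=="wrist":
        T=np.eye(4);T[:3,:3]=R.from_euler('xyz',s['ee_rot']).as_matrix();T[:3,3]=s['eef_pos']
        W=T@np.array(m['mount'])
    else: W=np.linalg.inv(np.array(m['camera_from_world']))
    return im,d,dict(K=np.array(m['mtx']),k=m['k1'],W=W)
def ray(c,u,v):
    K=c['K'];x=(u-K[0,2])/K[0,0];y=(v-K[1,2])/K[1,1]
    r=rd=np.hypot(x,y)
    for _ in range(20): r=rd/(1+c['k']*r*r)
    f=np.where(rd>1e-9,r/np.maximum(rd,1e-9),1)
    return np.stack([x*f,y*f,np.ones_like(x*f)],-1)
def onplane(c,u,v,z):
    d=c['W'][:3,:3]@ray(c,float(u),float(v));o=c['W'][:3,3]
    return o+d*(z-o[2])/d[2]
def cloud(c,d):
    v,u=np.mgrid[0:480,0:640].astype(float)
    p=ray(c,u,v)*d[...,None]
    P=p@c['W'][:3,:3].T+c['W'][:3,3]; P[d<=0]=np.nan
    return P
E
python3 - <<'E'
from h import *
s=arm.get_state();print(s)
a={}
for n in("top","side"):
    im,d,c=grab(n);cv2.imwrite(f"pics/{n}0.png",im);np.savez(f"{n}0.npz",im=im,d=d,**c)
    print(n,c['W'].round(3).tolist(),c['K'].round(0).tolist(),c['k'],(d>0).mean())
print(arm.camera_model("wrist"))
E
```

```text
pics
{'t': 0.0, 'q': array([-8.55893044e-01,  3.59375909e-01,  1.10777519e-02, -3.50623101e-04,
       -1.22409312e+00, -2.88100343e-01]), 'qd': array([-0.00150551, -0.000797  , -0.00071261, -0.00088746, -0.0017458 ,
       -0.00055227]), 'joint_efforts': array([ 5.87777195e-04, -5.82728219e+01,  2.93044764e+01,  6.99717119e+00,
        6.77403106e-03, -1.44848550e-04]), 'eef_pos': array([ 0.27921117, -0.61403338,  0.23363791]), 'ee_rot': array([ 3.13996978e+00, -1.37193760e-04, -2.71490901e+00]), 'force': array([ 0.79973322, -0.4630715 , -0.6282697 ]), 'moment': array([ 0.00507156,  0.00676547, -0.01584101]), 'gripper_force': 0.0, 'width': 0.08752318964989247}
top [[0.009, -0.996, 0.093, 0.361], [-1.0, -0.01, -0.01, 0.029], [0.011, -0.093, -0.996, 1.095], [0.0, 0.0, 0.0, 1.0]] [[558.0, 0.0, 320.0], [0.0, 558.0, 244.0], [0.0, 0.0, 1.0]] 0.043053870509044724 0.996044921875
side [[-0.641, -0.491, 0.59, -0.111], [-0.767, 0.391, -0.508, 0.5], [0.018, -0.779, -0.627, 0.671], [0.0, 0.0, 0.0, 1.0]] [[495.0, 0.0, 318.0], [0.0, 495.0, 235.0], [0.0, 0.0, 1.0]] 0.008571562375523253 0.996044921875
{'mtx': array([[412.18795705,   0.        , 320.80244395],
       [  0.        , 412.18795705, 242.56767644],
       [  0.        ,   0.        ,   1.        ]]), 'k1': -0.08781885227338058, 'mount': array([[-2.32989921e-04, -9.67538362e-01, -2.52724087e-01,
         6.86936281e-02],
       [ 9.99998959e-01,  1.34400750e-04, -1.43645809e-03,
        -1.61559954e-04],
       [ 1.42379461e-03, -2.52724159e-01,  9.67537323e-01,
        -1.49296611e-01],
       [ 0.00000000e+00,  0.00000000e+00,  0.00000000e+00,
         1.00000000e+00]])}
```

View pics/top0.png

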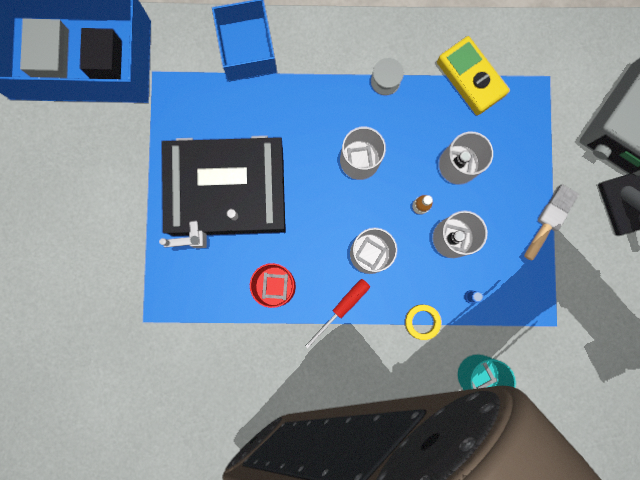

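View pics/side0.png

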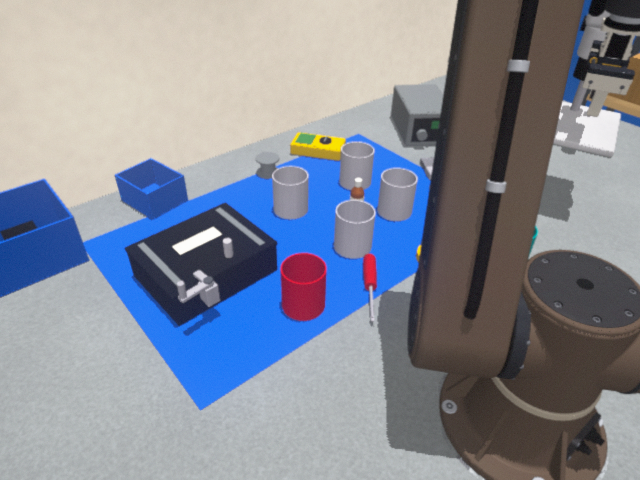

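The top view shows case (223,187), knob (232,213), latch pin (164,241), and grey canisters at (362,153), (466,158), (372,250), (459,234). Black eyepieces show only in (466,158) and (459,234). The red canister (272,285), turquoise one (485,375) and blue eyepiece (475,296) are look-alikes. I'll measure these and confirm with an enlarged crop.

Run:
```python
from h import *
z=np.load("top0.npz");im=z['im'];d=z['d'];c=dict(K=z['K'],k=float(z['k']),W=z['W'])
P=cloud(c,d);Z=P[...,2]
print("table",np.nanmedian(Z[90:120,300:340]))
# canister rims: points z in .085-.1
m=((Z>.084)&(Z<.1)).astype(np.uint8);m[:,:290]=0;m[300:]=0
n,l,st,ce=cv2.connectedComponentsWithStats(m,connectivity=8)
for i in range(1,n):
    if st[i,4]>40:
        q=P[l==i][:,:2].astype(np.float32);(cx,cy),r=cv2.minEnclosingCircle(q)
        A=np.c_[2*q,np.ones(len(q))];s=np.linalg.lstsq(A,(q**2).sum(1),rcond=None)[0]
        rr=np.hypot(*(P[...,:2]-s[:2]).transpose(2,0,1))<.03
        print("rim",ce[i].round(),st[i,4],s[:2].round(4),round(r,4),"inner zmax",np.nanpercentile(Z[rr],[50,95,99]).round(3))
# case lid
m=((Z>.062)&(Z<.082)).astype(np.uint8);m[:,295:]=0;m[:130]=0;m[245:]=0
n,l,st,ce=cv2.connectedComponentsWithStats(m);i=1+np.argmax(st[1:,4])
q=P[l==i];r=cv2.minAreaRect(q[:,:2].astype(np.float32));print("lid",r,np.median(q[:,2]))
for nm,lo,hi,b in(("knob",.1,.125,(200,225,220,250)),("pin",.1,.13,(225,255,150,215)),("lever",.078,.1,(215,255,150,215))):
    Q=P[b[0]:b[1],b[2]:b[3]].reshape(-1,3);Q=Q[(Q[:,2]>lo)&(Q[:,2]<hi)];print(nm,len(Q),Q.mean(0).round(4),Q.min(0).round(3),Q.max(0).round(3))
Q=P[190:215,410:435].reshape(-1,3);Q=Q[(Q[:,2]>.03)];print("bottle",Q.mean(0),Q.max(0))
cv2.imwrite("pics/crop1.png",cv2.resize(im[110:290,320:520],None,fx=3,fy=3,interpolation=cv2.INTER_CUBIC))
```

```text
table 0.001303336043352421
rim [621. 122.] 686 [ 0.6935 -0.5677] 0.0821 inner zmax [0.101 0.104 0.105]
rim [363. 148.] 308 [ 0.6323 -0.0595] 0.0404 inner zmax [0.008 0.015 0.016]
rim [470. 153.] 356 [ 0.6255 -0.2559] 0.0415 inner zmax [0.017 0.059 0.06 ]
rim [465. 232.] 326 [ 0.4787 -0.2426] 0.0411 inner zmax [0.013 0.058 0.06 ]
rim [375. 249.] 268 [ 0.4462 -0.0801] 0.04 inner zmax [0.008 0.015 0.016]
rim [292. 285.] 45 [0.3806 0.0996] 0.0215 inner zmax [0.008 0.015 0.016]
lid ((0.5576649308204651, 0.20010387897491455), (0.2030070722103119, 0.2252442091703415), 2.5573360919952393) 0.07394769533816758
knob 65 [0.5064 0.1768 0.1089] [0.499 0.17  0.101] [0.514 0.184 0.113]
pin 55 [0.4548 0.2934 0.1133] [0.449 0.287 0.1  ] [0.461 0.3   0.12 ]
lever 417 [0.4662 0.2591 0.0857] [0.448 0.218 0.078] [0.507 0.306 0.1  ]
bottle [ 0.53693855 -0.17459798  0.05877305] [ 0.55632555 -0.16266436  0.08483675]
```

View pics/crop1.png

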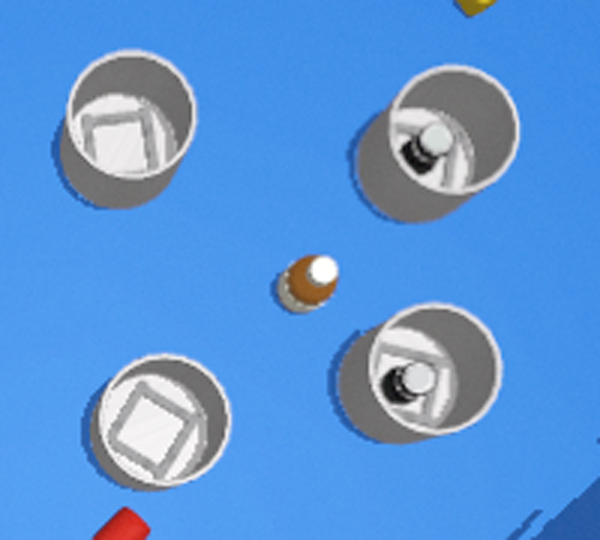

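The crop confirms two black eyepieces, in the right-hand canisters (424,148) and (412,380). The two left-hand canisters (118,145) and (152,428) are empty. Next I'll plan the approach to the latch pin.

```bash
cat >> h.py <<'E'
def rows(wps,start=None):
    """wps: (x,y,z,yaw_deg,n,width[,tilt_deg]); prints body-frame rows between them (tool down; rpy=180,tilt,yaw)"""
    s=arm.get_state()
    p,r=(s['eef_pos'],R.from_euler('xyz',s['ee_rot'])) if start is None else (np.array(start[:3]),R.from_euler('xyz',[180,0,start[3]],degrees=True))
    for w in wps:
        n=w[4];q=R.from_euler('xyz',[180,w[6] if len(w)>6 else 0,w[3]],degrees=True)
        t=np.array(w[:3]);rv=(r.inv()*q).as_rotvec()
        for i in range(n):
            sh=r.inv().apply((t-p)/n)+0.0 if i==0 else (r*R.from_rotvec(rv*i/n)).inv().apply((t-p)/n)
            print(*np.r_[np.degrees(rv/n).round(1),sh.round(4)]+0.0,w[5],sep=' ',end=';\n')
        p,r=t,q
        print('--')
E
python3 - <<'E'
from h import *
rows([(.55,-.1,.26,-120,12,.0876),(.445,.293,.22,-87,9,.04)])
E
```

```text
0.0 0.0 -3.0 -0.0383 0.0297 -0.0022 0.0876;
0.0 0.0 -3.0 -0.0398 0.0276 -0.0022 0.0876;
0.0 0.0 -3.0 -0.0411 0.0256 -0.0022 0.0876;
0.0 0.0 -3.0 -0.0424 0.0234 -0.0022 0.0876;
0.0 0.0 -3.0 -0.0435 0.0212 -0.0022 0.0876;
0.0 0.0 -3.0 -0.0446 0.0189 -0.0022 0.0876;
0.0 0.0 -3.0 -0.0455 0.0166 -0.0022 0.0876;
0.0 0.0 -3.0 -0.0463 0.0142 -0.0022 0.0876;
0.0 0.0 -3.0 -0.047 0.0118 -0.0022 0.0876;
0.0 0.0 -3.0 -0.0475 0.0093 -0.0022 0.0876;
0.0 0.0 -3.0 -0.0479 0.0069 -0.0022 0.0876;
0.0 0.0 -3.0 -0.0482 0.0044 -0.0022 0.0876;
--
0.0 0.0 -3.7 -0.032 0.0319 0.0044 0.04;
0.0 0.0 -3.7 -0.034 0.0298 0.0044 0.04;
0.0 0.0 -3.7 -0.0358 0.0276 0.0044 0.04;
0.0 0.0 -3.7 -0.0375 0.0252 0.0044 0.04;
0.0 0.0 -3.7 -0.039 0.0228 0.0044 0.04;
0.0 0.0 -3.7 -0.0404 0.0203 0.0044 0.04;
0.0 0.0 -3.7 -0.0416 0.0176 0.0044 0.04;
0.0 0.0 -3.7 -0.0427 0.0149 0.0044 0.04;
0.0 0.0 -3.7 -0.0435 0.0122 0.0044 0.04;
--
```

Request:
move_arm:
  rows: "0 0 -3 -0.038 0.03 -0.002 0.0876;0 0 -3 -0.04 0.028 -0.002 0.0876;0 0 -3 -0.041 0.026 -0.002 0.0876;0 0 -3 -0.042 0.023 -0.002 0.0876;0 0 -3 -0.044 0.021 -0.002 0.0876;0 0 -3 -0.045 0.019 -0.002 0.0876;0 0 -3 -0.046 0.017 -0.002 0.0876;0 0 -3 -0.046 0.014 -0.002 0.0876"

```text
t: 1.1
eef_pos: [0.4594, -0.2685, 0.2505]
ee_rot: [3.141, -0.0, -2.294]
force: [0.5, 0.4, -0.1]
width: 0.0873
gripper_force: 0.0
```

Request:
move_arm:
  rows: "0 0 -3 -0.047 0.012 -0.002 0.0876;0 0 -3 -0.048 0.009 -0.002 0.0876;0 0 -3 -0.048 0.007 -0.002 0.0876;0 0 -3 -0.048 0.004 -0.002 0.0876;0 0 -3.7 -0.032 0.032 0.004 0.04;0 0 -3.7 -0.034 0.03 0.004 0.04;0 0 -3.7 -0.036 0.028 0.004 0.04;0 0 -3.7 -0.038 0.025 0.004 0.04"

```text
t: 2.1
eef_pos: [0.4997, 0.0784, 0.2422]
ee_rot: [3.141, -0.0, -1.826]
force: [0.8, 0.4, -0.7]
width: 0.0531
gripper_force: 0.0
```

Request:
move_arm:
  rows: "0 0 -3.7 -0.039 0.023 0.004 0.04;0 0 -3.7 -0.04 0.02 0.004 0.04;0 0 -3.7 -0.042 0.018 0.004 0.04;0 0 -3.7 -0.043 0.015 0.004 0.04;0 0 -3.7 -0.043 0.012 0.004 0.04;0 0 0 0 0 0 0.04"

```text
t: 2.85
eef_pos: [0.4385, 0.2967, 0.2217]
ee_rot: [3.141, -0.001, -1.502]
force: [-0.3, -0.7, -0.6]
width: 0.0401
gripper_force: 0.0
```

Run:
```python
from h import *
s=arm.get_state();print(s['eef_pos'].round(4),np.degrees(s['ee_rot']).round(1),s['q'].round(2))
im,d,c=grab("wrist");cv2.imwrite("pics/w1.png",im);np.savez("w1.npz",im=im,d=d,**c)
P=cloud(c,d);Q=P.reshape(-1,3)
for nm,lo,hi,ce in(("knob",.104,.125,(.506,.177)),("pin",.108,.13,(.455,.293)),("lever",.08,.104,(.457,.26))):
    q=Q[(Q[:,2]>lo)&(Q[:,2]<hi)&(np.hypot(*(Q[:,:2]-ce).T)<.06)];print(nm,len(q),q.mean(0).round(4),q.min(0).round(3),q.max(0).round(3)) if len(q) else print(nm,0)
```

```text
[0.4385 0.2967 0.2217] [179.9  -0.  -86. ] [ 0.97  0.13 -0.33 -0.   -1.12 -0.9 ]
knob 570 [0.5066 0.1788 0.1084] [0.499 0.171 0.104] [0.515 0.186 0.111]
pin 279 [0.4556 0.2948 0.1139] [0.45  0.29  0.108] [0.462 0.301 0.116]
lever 2444 [0.4662 0.2609 0.0854] [0.449 0.239 0.08 ] [0.496 0.301 0.104]
```

View pics/w1.png

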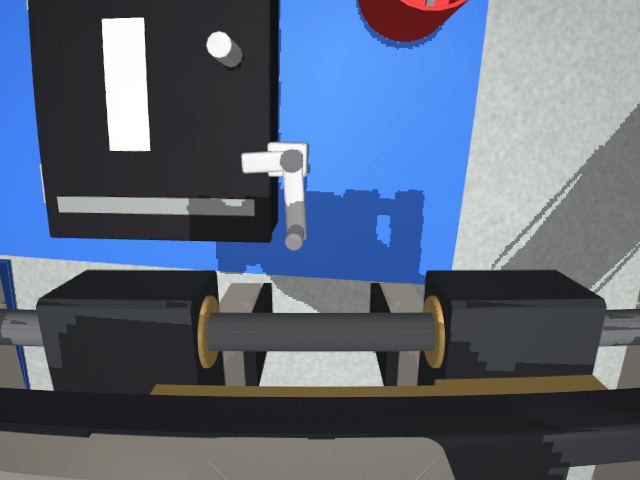

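The wrist view shows pin (293,241), pivot (291,160), nose (245,162) and knob (219,45). I'll pinch the pin and swing the latch out.

Run:
```python
from h import *
rows([(.4556,.2955,.15,-86.5,2,.04),(.4556,.2955,.097,-86.5,2,.04)])
```

```text
0.0 0.0 0.2 0.0005 -0.0085 0.036 0.04;
0.0 0.0 0.2 0.0005 -0.0084 0.036 0.04;
--
0.0 0.0 0.0 0.0 0.0 0.0265 0.04;
0.0 0.0 0.0 0.0 0.0 0.0265 0.04;
--
```

Request:
move_arm:
  rows: "0 0 0.2 0.0005 -0.0085 0.036 0.04;0 0 0.2 0.0005 -0.0085 0.036 0.04;0 0 0 0 0 0.0265 0.04;0 0 0 0 0 0.0265 0.04;0 0 0 0 0 0 0.008;0 0 0 0 0 0 0.008;0 0 0 0 0 0 0.008;0 0 0 0 0 0 0.008"
  squeeze: 10

```text
t: 3.9
eef_pos: [0.4569, 0.2952, 0.0987]
ee_rot: [-3.14, 0.001, -1.512]
force: [-0.1, -0.1, 2.9]
width: 0.0117
gripper_force: 10.0
```

Request:
move_arm:
  rows: "0 0 -7.6 0.0004 0.0066 0 0.008;0 0 -7.6 0.0004 0.0066 0 0.008;0 0 -7.6 0.0004 0.0066 0 0.008;0 0 -7.6 0.0004 0.0066 0 0.008;0 0 -7.6 0.0004 0.0066 0 0.008;0 0 -7.6 0.0004 0.0066 0 0.008"

```text
t: 4.65
eef_pos: [0.4232, 0.2768, 0.0986]
ee_rot: [-3.141, -0.003, -0.711]
force: [12.9, -8.6, -2.1]
width: 0.0115
gripper_force: 10.0
```

Request:
move_arm:
  rows: "0 0 -7.6 0.0004 0.0066 0 0.008;0 0 -7.6 0.0004 0.0066 0 0.008;0 0 -7.6 0.0004 0.0066 0 0.008;0 0 -7.6 0.0004 0.0066 0 0.008;0 0 -7.6 0.0004 0.0066 0 0.008;0 0 -7.6 0.0004 0.0066 0 0.008;0 0 0 0 0 0 0.008"

```text
t: 5.52
eef_pos: [0.412, 0.2427, 0.0989]
ee_rot: [-3.138, -0.005, 0.082]
force: [11.4, 0.6, -4.4]
width: 0.0115
gripper_force: 10.0
```

Latch at about 1.6 rad. I'll release it and go to the knob.

Run:
```python
from h import *
rows([(.412,.2427,.16,3.5,2,.05),(.507,.1785,.16,3.5,3,.05),(.507,.1785,.088,3.5,3,.05)])
th=np.linspace(0,1.7,21);X=-.142*np.cos(th)+.0335*np.sin(th);Z=.142*np.sin(th)+.0335*np.cos(th)
for a,b in zip(np.diff(X),-np.diff(Z)):print(f"0 0 0 {a:.4f} 0 {b:.4f} 0.01;")
```

```text
-0.1 -0.2 0.6 0.0002 -0.0001 -0.0305 0.05;
-0.1 -0.2 0.6 0.0001 0.0 -0.0305 0.05;
--
0.0 0.0 0.0 0.0303 0.0233 0.0 0.05;
0.0 0.0 0.0 0.0303 0.0233 0.0 0.05;
0.0 0.0 0.0 0.0303 0.0233 0.0 0.05;
--
0.0 0.0 0.0 0.0 0.0 0.024 0.05;
0.0 0.0 0.0 0.0 0.0 0.024 0.05;
0.0 0.0 0.0 0.0 0.0 0.024 0.05;
--
0 0 0 0.0034 0 -0.0119 0.01;
0 0 0 0.0044 0 -0.0116 0.01;
0 0 0 0.0053 0 -0.0112 0.01;
0 0 0 0.0063 0 -0.0107 0.01;
0 0 0 0.0071 0 -0.0101 0.01;
0 0 0 0.0080 0 -0.0095 0.01;
0 0 0 0.0088 0 -0.0088 0.01;
0 0 0 0.0095 0 -0.0080 0.01;
0 0 0 0.0101 0 -0.0072 0.01;
0 0 0 0.0107 0 -0.0063 0.01;
0 0 0 0.0112 0 -0.0054 0.01;
0 0 0 0.0116 0 -0.0044 0.01;
0 0 0 0.0119 0 -0.0034 0.01;
0 0 0 0.0122 0 -0.0024 0.01;
0 0 0 0.0123 0 -0.0013 0.01;
0 0 0 0.0124 0 -0.0003 0.01;
0 0 0 0.0124 0 0.0008 0.01;
0 0 0 0.0123 0 0.0018 0.01;
0 0 0 0.0121 0 0.0029 0.01;
0 0 0 0.0118 0 0.0039 0.01;
```

Request:
move_arm:
  rows: "0 0 0 0 0 0 0.05;0 0 0 0 0 0 0.05;0 -0.2 0.6 0 0 -0.03 0.05;0 -0.2 0.6 0 0 -0.03 0.05;0 0 0 0.03 0.023 0 0.05;0 0 0 0.03 0.023 0 0.05;0 0 0 0.03 0.023 0 0.05;0 0 0 0 0 0 0.05"

```text
t: 6.52
eef_pos: [0.5044, 0.1764, 0.1566]
ee_rot: [3.141, 0.008, 0.056]
force: [-0.6, -0.0, 0.6]
width: 0.0501
gripper_force: 0.0
```

Run:
```python
from h import *
s=arm.get_state();print(s['eef_pos'].round(4),np.degrees(s['ee_rot']).round(1))
im,d,c=grab("top");P=cloud(c,d);Q=P.reshape(-1,3)
q=Q[(Q[:,2]>.1)&(Q[:,2]<.125)&(np.hypot(*(Q[:,:2]-[.41,.243]).T)<.03)];print(len(q),q.mean(0) if len(q) else 0)
cv2.imwrite("pics/t2.png",cv2.resize(im[120:270,130:330],None,fx=3,fy=3))
```

```text
[0.5044 0.1764 0.1566] [180.    0.4   3.2]
46 [0.41099758 0.23926836 0.11398618]
```

View pics/t2.png

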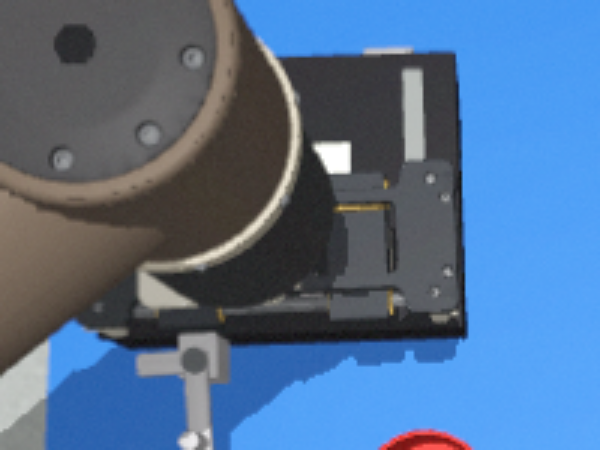

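The crop shows the latch arm pointing outwards (pin 190,440) with the nose (150,365) clear of the lid. I'll descend on the knob.

Request:
move_arm:
  rows: "0 -0.4 0 0.003 -0.002 0.023 0.05;0 0 0 0 0 0.023 0.05;0 0 0 0 0 0.022 0.05;0 0 0 0 0 0 0.01;0 0 0 0 0 0 0.01;0 0 0 0 0 0 0.01;0 0 0 0 0 0 0.01;0 0 0 0 0 0 0.01"
  squeeze: 15

```text
t: 7.58
eef_pos: [0.5057, 0.179, 0.0897]
ee_rot: [3.141, 0.013, 0.059]
force: [0.9, -4.8, 5.0]
width: 0.0152
gripper_force: 15.0
```

Request:
move_arm:
  rows: "0 0 0 0.0034 0 -0.0119 0.01;0 0 0 0.0044 0 -0.0116 0.01;0 0 0 0.0053 0 -0.0112 0.01;0 0 0 0.0063 0 -0.0107 0.01;0 0 0 0.0071 0 -0.0101 0.01;0 0 0 0.008 0 -0.0095 0.01;0 0 0 0.0088 0 -0.0088 0.01"

```text
t: 8.45
eef_pos: [0.5479, 0.181, 0.1626]
ee_rot: [3.14, 0.018, 0.058]
force: [-6.4, -5.8, -0.2]
width: 0.0156
gripper_force: 15.0
```

Request:
move_arm:
  rows: "0 0 0 0.0095 0 -0.008 0.01;0 0 0 0.0101 0 -0.0072 0.01;0 0 0 0.0107 0 -0.0063 0.01;0 0 0 0.0112 0 -0.0054 0.01;0 0 0 0.0116 0 -0.0044 0.01;0 0 0 0.0119 0 -0.0034 0.01;0 0 0 0.0122 0 -0.0024 0.01"

```text
t: 9.32
eef_pos: [0.6276, 0.1847, 0.2009]
ee_rot: [3.139, 0.014, 0.058]
force: [-4.3, -9.5, 8.4]
width: 0.0155
gripper_force: 15.0
```

Request:
move_arm:
  rows: "0 0 0 0.0123 0 -0.0013 0.01;0 0 0 0.0124 0 -0.0003 0.01;0 0 0 0.0124 0 0.0008 0.01;0 0 0 0.0123 0 0.0018 0.01;0 0 0 0.0121 0 0.0029 0.01;0 0 0 0.0118 0 0.0039 0.01;0 0 0 0 0 0 0.01"

```text
t: 10.2
eef_pos: [0.7042, 0.1883, 0.1935]
ee_rot: [3.139, 0.007, 0.058]
force: [6.0, -12.8, 7.4]
width: 0.0154
gripper_force: 15.0
```

Lid at about 1.7 rad. I'll release it, rise and fly to the far canister.

Run:
```python
from h import *
rows([(.704,.188,.30,3,3,.06),(.625,-.256,.30,0,11,.06)])
```

```text
0.1 0.1 0.1 -0.0003 0.0002 -0.0355 0.06;
0.1 0.1 0.1 -0.0002 0.0002 -0.0355 0.06;
0.1 0.1 0.1 -0.0002 0.0001 -0.0355 0.06;
--
0.0 0.0 0.3 -0.0093 0.0399 0.0 0.06;
0.0 0.0 0.3 -0.0091 0.04 0.0 0.06;
0.0 0.0 0.3 -0.0089 0.04 0.0 0.06;
0.0 0.0 0.3 -0.0087 0.0401 0.0 0.06;
0.0 0.0 0.3 -0.0085 0.0401 0.0 0.06;
0.0 0.0 0.3 -0.0083 0.0401 0.0 0.06;
0.0 0.0 0.3 -0.0081 0.0402 0.0 0.06;
0.0 0.0 0.3 -0.0079 0.0402 0.0 0.06;
0.0 0.0 0.3 -0.0078 0.0403 0.0 0.06;
0.0 0.0 0.3 -0.0076 0.0403 0.0 0.06;
0.0 0.0 0.3 -0.0074 0.0403 0.0 0.06;
--
```

Request:
move_arm:
  rows: "0 0 0 0 0 0 0.06;0 0 0 0 0 0 0.06;0 0 0 0 0 0 0.06;0 0 0 0 0 0 0.06;0 0 0 0 0 -0.036 0.06;0 0 0 0 0 -0.036 0.06;0 0 0 0 0 -0.036 0.06;0 0 0.3 -0.009 0.04 0 0.06"

```text
t: 11.2
eef_pos: [0.6965, 0.153, 0.3005]
ee_rot: [-3.14, 0.009, 0.057]
force: [-0.3, 0.1, -0.0]
width: 0.0595
gripper_force: 0.0
```

Request:
move_arm:
  rows: "0 0 0.3 -0.009 0.04 0 0.027;0 0 0.3 -0.009 0.04 0 0.027;0 0 0.3 -0.009 0.04 0 0.027;0 0 0.3 -0.008 0.04 0 0.027;0 0 0.3 -0.008 0.04 0 0.027;0 0 0.3 -0.008 0.04 0 0.027;0 0 0.3 -0.008 0.04 0 0.027;0 0 0.3 -0.008 0.04 0 0.027"

```text
t: 12.2
eef_pos: [0.6392, -0.1723, 0.2985]
ee_rot: [3.141, 0.014, 0.012]
force: [0.4, -0.1, -0.2]
width: 0.0272
gripper_force: 0.0
```

Request:
move_arm:
  rows: "0 0 0.3 -0.007 0.04 0 0.027;0 0 0.3 -0.007 0.04 0 0.027;0 0 0 0 0 0.015 0.027;0 0 0 0 0 0.015 0.027;0 0 0 0 0 0 0.027"

```text
t: 12.82
eef_pos: [0.6251, -0.2503, 0.2667]
ee_rot: [-3.142, 0.017, 0.002]
force: [-0.1, 0.6, -0.8]
width: 0.0272
gripper_force: 0.0
```

```bash
cat >> h.py <<'E'
def can(P,ce):
    Q=P.reshape(-1,3);dd=np.hypot(*(Q[:,:2]-ce).T)
    q=Q[(abs(Q[:,2]-.092)<.005)&(dd<.07)][:,:2]
    f=lambda q:np.linalg.lstsq(np.c_[2*q,np.ones(len(q))],(q**2).sum(1),rcond=None)[0]
    s=f(q);r=np.hypot(*(q-s[:2]).T);q=q[abs(r-.0385)<.006];s=f(q)
    print("rim",len(q),s[:2].round(4),"r",np.sqrt(s[2]+s[0]**2+s[1]**2).round(4))
    e=Q[(Q[:,2]>.051)&(Q[:,2]<.064)&(np.hypot(*(Q[:,:2]-s[:2]).T)<.027)]
    if len(e):
        (x,y),rr=cv2.minEnclosingCircle(e[:,:2].astype(np.float32));print("eyepiece top",len(e),e.mean(0).round(4),"enc",round(x,4),round(y,4),round(rr,4))
E
python3 - <<'E'
from h import *
s=arm.get_state();print(s['eef_pos'].round(4),np.degrees(s['ee_rot']).round(1))
im,d,c=grab("wrist");cv2.imwrite("pics/w3.png",im);can(cloud(c,d),(.6255,-.256))
im,d,c=grab("top");P=cloud(c,d)
for n,ce in enumerate([(.4787,-.2426),(.4462,-.08),(.6323,-.06)]):
    try: print(n); can(P,ce)
    except Exception as e: print(e)
cv2.imwrite("pics/t3.png",im)
E
```

```text
[ 0.6251 -0.2503  0.2667] [-1.8e+02  1.0e+00  1.0e-01]
rim 1238 [ 0.627  -0.2556] r 0.0382
eyepiece top 466 [ 0.6301 -0.2546  0.0552] enc 0.6298 -0.2545 0.011
0
rim 0 [0. 0.] r 0.0
1
rim 0 [0. 0.] r 0.0
2
rim 37 [ 0.633  -0.0568] r 0.0361
```

View pics/w3.png

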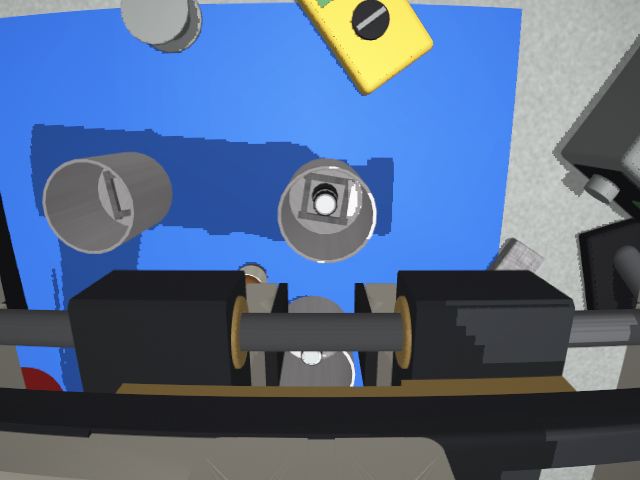

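The wrist view shows the black eyepiece (325,203) in the far grey canister (327,210). I'll descend on it.

Run:
```python
from h import *
rows([(.6287,-.2548,.12,0,3,.025),(.6287,-.2548,.041,0,4,.025)])
```

```text
0.0 0.3 0.0 0.0016 0.0013 0.0495 0.025;
0.0 0.3 0.0 0.0014 0.0013 0.0496 0.025;
0.0 0.3 0.0 0.0011 0.0014 0.0496 0.025;
--
0.0 0.0 0.0 0.0 0.0 0.0197 0.025;
0.0 0.0 0.0 0.0 0.0 0.0197 0.025;
0.0 0.0 0.0 0.0 0.0 0.0197 0.025;
0.0 0.0 0.0 0.0 0.0 0.0197 0.025;
--
```

Request:
move_arm:
  rows: "0 0.3 0 0.0015 0.0015 0.049 0.025;0 0.3 0 0.0015 0.0015 0.049 0.025;0 0.3 0 0.001 0.0015 0.049 0.025;0 0 0 0 0 0 0.025;0 0 0 0 0 0 0.025"

```text
t: 13.55
eef_pos: [0.63, -0.2563, 0.1242]
ee_rot: [3.139, -0.004, 0.002]
force: [0.4, 0.7, 1.1]
width: 0.025
gripper_force: 0.0
```

Request:
move_arm:
  rows: "0 -0.2 0 -0.0013 -0.0015 0.021 0.025;0 0 0 0 0 0.021 0.025;0 0 0 0 0 0.021 0.025;0 0 0 0 0 0.0195 0.025;0 0 0 0 0 0 0.025"

```text
t: 14.18
eef_pos: [0.6284, -0.2548, 0.0402]
ee_rot: [3.14, -0.001, 0.001]
force: [2.6, -0.3, -3.1]
width: 0.0243
gripper_force: 14.2
```

Request:
move_arm:
  rows: "0 0 0 0 0 0 0.015;0 0 0 0 0 0 0.015;0 0 0 0 0 0 0.015"
  squeeze: 25

```text
t: 14.55
eef_pos: [0.6279, -0.2548, 0.0402]
ee_rot: [3.14, -0.0, 0.001]
force: [0.5, 0.5, 4.4]
width: 0.0216
gripper_force: 25.0
```

Request:
move_arm:
  rows: "0 0 0 0 0 -0.008 0.015;0 0 0 0 0 -0.015 0.015;0 0 0 0 0 -0.02 0.015;0 0 0 0 0 -0.03 0.015;0 0 0 0 0 -0.04 0.015;0 0 0 0 0 -0.04 0.015;0 0 0 0 0 0 0.015"

```text
t: 15.42
eef_pos: [0.6292, -0.2553, 0.1976]
ee_rot: [3.139, -0.006, 0.001]
force: [0.5, 0.3, -0.7]
width: 0.0211
gripper_force: 25.0
```

Run:
```python
from h import *
rows([(.60,.10,.19,-90,8,.015),(.522,.143,.19,-177,9,.015)])
im,d,c=grab("side");cv2.imwrite("pics/s4.png",im)
```

```text
0.0 0.0 11.3 -0.0036 -0.0444 0.0008 0.015;
0.0 0.0 11.3 -0.0122 -0.0429 0.0008 0.015;
0.0 0.0 11.3 -0.0203 -0.0397 0.0008 0.015;
0.0 0.0 11.3 -0.0277 -0.0349 0.0008 0.015;
0.0 0.0 11.3 -0.034 -0.0288 0.0008 0.015;
0.0 0.0 11.3 -0.0389 -0.0217 0.0009 0.015;
0.0 0.0 11.3 -0.0424 -0.0136 0.0009 0.015;
0.0 0.0 11.3 -0.0443 -0.0051 0.0009 0.015;
--
0.0 0.0 9.7 -0.0048 0.0087 0.0 0.015;
0.0 0.0 9.7 -0.0033 0.0093 0.0 0.015;
0.0 0.0 9.7 -0.0016 0.0098 0.0 0.015;
0.0 0.0 9.7 0.0 0.0099 0.0 0.015;
0.0 0.0 9.7 0.0017 0.0098 0.0 0.015;
0.0 0.0 9.7 0.0033 0.0093 0.0 0.015;
0.0 0.0 9.7 0.0048 0.0086 0.0 0.015;
0.0 0.0 9.7 0.0062 0.0077 0.0 0.015;
0.0 0.0 9.7 0.0074 0.0066 0.0 0.015;
--
```

View pics/s4.png

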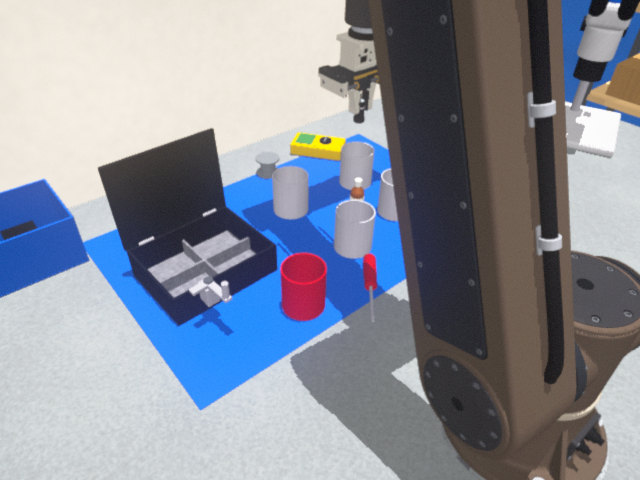

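The eyepiece is held (360,115) and the lid stands open. I'll carry it to the near −y compartment.

Run:
```python
from h import *
rows([(.526,.144,.15,3,11,.015)])
```

```text
0.0 0.0 -0.3 -0.0092 -0.0363 0.004 0.015;
0.0 0.0 -0.3 -0.0091 -0.0363 0.004 0.015;
0.0 0.0 -0.3 -0.0089 -0.0364 0.004 0.015;
0.0 0.0 -0.3 -0.0087 -0.0364 0.004 0.015;
0.0 0.0 -0.3 -0.0086 -0.0364 0.004 0.015;
0.0 0.0 -0.3 -0.0084 -0.0365 0.0041 0.015;
0.0 0.0 -0.3 -0.0082 -0.0365 0.0041 0.015;
0.0 0.0 -0.3 -0.0081 -0.0365 0.0041 0.015;
0.0 0.0 -0.3 -0.0079 -0.0366 0.0041 0.015;
0.0 0.0 -0.3 -0.0077 -0.0366 0.0041 0.015;
0.0 0.0 -0.3 -0.0075 -0.0367 0.0041 0.015;
--
```

Request:
move_arm:
  rows: "0 0 -0.3 -0.009 -0.036 0.004 0.015;0 0 -0.3 -0.009 -0.036 0.004 0.015;0 0 -0.3 -0.009 -0.036 0.004 0.015;0 0 -0.3 -0.009 -0.036 0.004 0.015;0 0 -0.3 -0.009 -0.036 0.004 0.015;0 0 -0.3 -0.008 -0.037 0.004 0.015;0 0 -0.3 -0.008 -0.037 0.004 0.015"

```text
t: 16.35
eef_pos: [0.5608, -0.0008, 0.1632]
ee_rot: [3.14, 0.004, 0.037]
force: [0.8, -0.4, 0.0]
width: 0.0215
gripper_force: 25.0
```

Request:
move_arm:
  rows: "0 0 -0.3 -0.008 -0.037 0.004 0.015;0 0 -0.3 -0.008 -0.037 0.004 0.015;0 0 -0.3 -0.008 -0.037 0.004 0.015;0 0 -0.3 -0.007 -0.036 0.004 0.015;0 0 0 0 0 0 0.015"

```text
t: 16.98
eef_pos: [0.5231, 0.1452, 0.1471]
ee_rot: [3.14, 0.004, 0.061]
force: [0.1, -0.3, -0.9]
width: 0.0212
gripper_force: 25.0
```

Run:
```python
from h import *
s=arm.get_state();print(s['eef_pos'].round(4),np.degrees(s['ee_rot']).round(1),s['width'])
im,d,c=grab("wrist");cv2.imwrite("pics/w5.png",im)
```

```text
[0.5231 0.1452 0.1471] [179.9   0.2   3.5] 0.02124119038507679
```

View pics/w5.png

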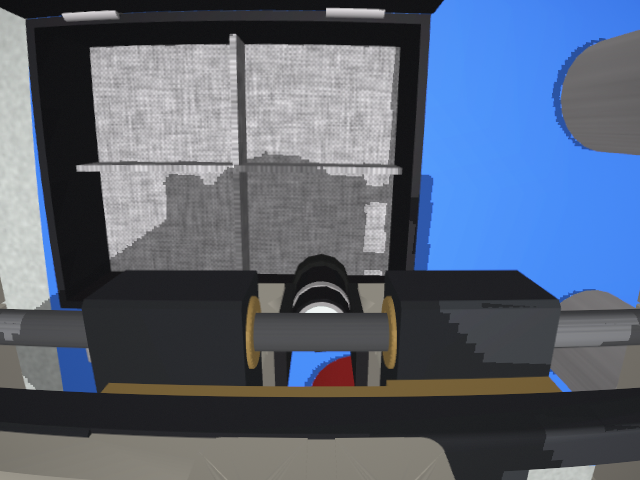

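The compartment columns (245–395) are centred under the eyepiece (320,285). I'll lower and release.

Request:
move_arm:
  rows: "0 0 0 0.001 0 0.03 0.015;0 0 0 0.001 0 0.03 0.015;0 0 0 0 0 0.025 0.015;0 0 0 0 0 0.014 0.015;0 0 0 0 0 0.007 0.015;0 0 0 0 0 0 0.015;0 0 0 0 0 0 0.034;0 0 0 0 0 0 0.034"

```text
t: 18.02
eef_pos: [0.5267, 0.1441, 0.0429]
ee_rot: [3.142, 0.0, 0.059]
force: [0.1, 0.3, 0.2]
width: 0.0323
gripper_force: 0.0
```

Request:
move_arm:
  rows: "0 0 0 0 0 0 0.034;0 0 0 0 0 -0.02 0.034;0 0 0 0 0 -0.04 0.034;0 0 0 0 0 -0.05 0.034;0 0 0 0 0 -0.05 0.027;0 0 0 0 0 0 0.027"

```text
t: 18.77
eef_pos: [0.5286, 0.1451, 0.2068]
ee_rot: [-3.139, -0.006, 0.059]
force: [-0.5, 0.1, -0.3]
width: 0.0274
gripper_force: 0.0
```

Run:
```python
from h import *
s=arm.get_state();print(s['eef_pos'].round(4),np.degrees(s['ee_rot']).round(1),s['width'])
im,d,c=grab("wrist");P=cloud(c,d);Q=P.reshape(-1,3)
q=Q[(Q[:,2]>.045)&(Q[:,2]<.062)&(np.hypot(*(Q[:,:2]-[.525,.144]).T)<.035)]
print("placed",len(q),q.mean(0).round(4) if len(q) else 0)
cv2.imwrite("pics/w6.png",im)
rows([(.47,-.235,.26,-1,11,.027)])
```

```text
[0.5286 0.1451 0.2068] [-179.8   -0.3    3.4] 0.027376029885396277
placed 669 [0.5289 0.1432 0.0539]
0.0 0.0 0.4 -0.0072 0.0341 -0.0051 0.027;
0.0 0.0 0.4 -0.007 0.0342 -0.0051 0.027;
0.0 0.0 0.4 -0.0067 0.0342 -0.0051 0.027;
0.0 0.0 0.4 -0.0065 0.0343 -0.0051 0.027;
0.0 0.0 0.4 -0.0063 0.0343 -0.0051 0.027;
0.0 0.0 0.4 -0.006 0.0344 -0.0051 0.027;
0.0 0.0 0.4 -0.0058 0.0344 -0.0051 0.027;
0.0 0.0 0.4 -0.0056 0.0344 -0.0051 0.027;
0.0 0.0 0.4 -0.0053 0.0345 -0.0051 0.027;
0.0 0.0 0.4 -0.0051 0.0345 -0.0051 0.027;
0.0 0.0 0.4 -0.0048 0.0346 -0.0051 0.027;
--
```

Placed and standing: its top is at z = 0.054. On to the second canister.

Request:
move_arm:
  rows: "0 0 0.4 -0.007 0.034 -0.005 0.027;0 0 0.4 -0.007 0.034 -0.005 0.027;0 0 0.4 -0.007 0.034 -0.005 0.027;0 0 0.4 -0.006 0.034 -0.005 0.027;0 0 0.4 -0.006 0.034 -0.005 0.027;0 0 0.4 -0.006 0.034 -0.005 0.027;0 0 0.4 -0.006 0.034 -0.005 0.027;0 0 0.4 -0.006 0.034 -0.005 0.027"

```text
t: 19.82
eef_pos: [0.4839, -0.1307, 0.2413]
ee_rot: [3.141, 0.004, 0.002]
force: [0.1, 1.0, 0.4]
width: 0.0272
gripper_force: 0.0
```

Request:
move_arm:
  rows: "0 0 0.4 -0.005 0.0345 -0.005 0.027;0 0 0.4 -0.005 0.0345 -0.005 0.027;0 0 0.4 -0.005 0.0345 -0.005 0.027;0 0 0 0 0 0 0.027;0 0 0 0 0 0 0.027"

```text
t: 20.45
eef_pos: [0.4689, -0.2329, 0.2565]
ee_rot: [3.141, 0.003, -0.019]
force: [-0.3, 0.1, 0.1]
width: 0.0268
gripper_force: 0.0
```

Run:
```python
from h import *
s=arm.get_state();print(s['eef_pos'].round(4),np.degrees(s['ee_rot']).round(1))
im,d,c=grab("wrist");cv2.imwrite("pics/w7.png",im)
try: can(cloud(c,d),(.4787,-.2426))
except Exception as e: print(e)
```

```text
[ 0.4689 -0.2329  0.2565] [180.    0.2  -1.1]
rim 1331 [ 0.48   -0.2423] r 0.0382
eyepiece top 492 [ 0.4781 -0.2418  0.0553] enc 0.478 -0.2419 0.011
```

View pics/w7.png

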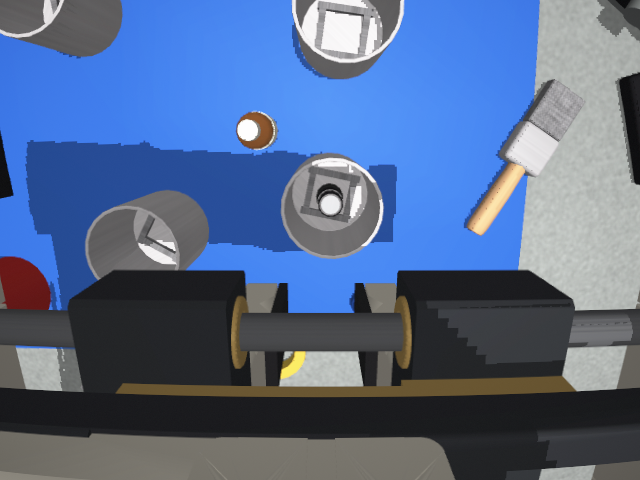

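The second black eyepiece is at (330,203) in its grey canister. The first canister (345,30) is empty and upright, and the bottle (255,130) is standing. Descending.

Request:
move_arm:
  rows: "0 0 0.3 0.0033 0.003 0.045 0.025;0 0 0.3 0.0033 0.003 0.045 0.025;0 0 0.3 0.0032 0.003 0.045 0.025;0 0 0 0 0 0 0.025;0 0 0 0 0 0 0.025"

```text
t: 21.12
eef_pos: [0.4797, -0.2422, 0.1239]
ee_rot: [3.14, 0.001, -0.033]
force: [-0.0, 1.1, 0.2]
width: 0.025
gripper_force: 0.0
```

Request:
move_arm:
  rows: "0 0 0 -0.001 0 0.021 0.025;0 0 0 0 0 0.021 0.025;0 0 0 0 0 0.021 0.025;0 0 0 0 0 0.0195 0.025;0 0 0 0 0 0 0.025"

```text
t: 21.75
eef_pos: [0.4787, -0.2421, 0.041]
ee_rot: [3.141, -0.0, -0.033]
force: [0.0, -0.2, -8.4]
width: 0.0249
gripper_force: 12.2
```

Request:
move_arm:
  rows: "0 0 0 0 0 0 0.015;0 0 0 0 0 0 0.015;0 0 0 0 0 0 0.015;0 0 0 0 0 -0.006 0.015;0 0 0 0 0 -0.012 0.015"
  squeeze: 25

```text
t: 22.38
eef_pos: [0.4772, -0.2424, 0.0583]
ee_rot: [3.141, 0.003, -0.034]
force: [1.5, 0.8, -0.7]
width: 0.0217
gripper_force: 25.0
```

Request:
move_arm:
  rows: "0 0 0 0 0 -0.02 0.015;0 0 0 0 0 -0.03 0.015;0 0 0 0 0 -0.04 0.015;0 0 0 0 0 -0.04 0.015;0 0 0 0 0 0 0.015"

```text
t: 23.0
eef_pos: [0.4798, -0.2429, 0.1923]
ee_rot: [3.139, -0.005, -0.034]
force: [-0.4, -0.1, -0.9]
width: 0.0215
gripper_force: 25.0
```

Run:
```python
from h import *
s=arm.get_state();print(s['eef_pos'].round(4),np.degrees(s['ee_rot']).round(1),s['width'],s['gripper_force'])
rows([(.521,.247,.16,3,14,.015)])
```

```text
[ 0.4798 -0.2429  0.1923] [179.9  -0.3  -1.9] 0.02149571732186755 24.976542592048645
0.0 0.0 -0.4 0.0018 -0.0351 0.0022 0.015;
0.0 0.0 -0.4 0.002 -0.0351 0.0022 0.015;
0.0 0.0 -0.4 0.0022 -0.0351 0.0022 0.015;
0.0 0.0 -0.4 0.0024 -0.035 0.0022 0.015;
0.0 0.0 -0.4 0.0026 -0.035 0.0023 0.015;
0.0 0.0 -0.4 0.0028 -0.035 0.0023 0.015;
0.0 0.0 -0.4 0.0031 -0.035 0.0023 0.015;
0.0 0.0 -0.4 0.0033 -0.035 0.0023 0.015;
0.0 0.0 -0.4 0.0035 -0.0349 0.0023 0.015;
0.0 0.0 -0.4 0.0037 -0.0349 0.0023 0.015;
0.0 0.0 -0.4 0.0039 -0.0349 0.0023 0.015;
0.0 0.0 -0.4 0.0041 -0.0349 0.0023 0.015;
0.0 0.0 -0.4 0.0043 -0.0348 0.0023 0.015;
0.0 0.0 -0.4 0.0046 -0.0348 0.0023 0.015;
--
```

Request:
move_arm:
  rows: "0 0 -0.4 0.002 -0.035 0.002 0.015;0 0 -0.4 0.002 -0.035 0.002 0.015;0 0 -0.4 0.002 -0.035 0.002 0.015;0 0 -0.4 0.0025 -0.035 0.002 0.015;0 0 -0.4 0.0025 -0.035 0.002 0.015;0 0 -0.4 0.003 -0.035 0.002 0.015;0 0 -0.4 0.003 -0.035 0.002 0.015;0 0 -0.4 0.0035 -0.035 0.002 0.015"

```text
t: 24.0
eef_pos: [0.5005, 0.0384, 0.1714]
ee_rot: [3.141, 0.002, 0.022]
force: [0.1, -0.5, -0.7]
width: 0.0213
gripper_force: 25.0
```

Request:
move_arm:
  rows: "0 0 -0.4 0.0035 -0.035 0.003 0.015;0 0 -0.4 0.0035 -0.035 0.003 0.015;0 0 -0.4 0.004 -0.035 0.003 0.015;0 0 -0.4 0.004 -0.035 0.003 0.015;0 0 -0.4 0.0045 -0.035 0.003 0.015;0 0 -0.4 0.0045 -0.035 0.003 0.015;0 0 0 0 0 0 0.015"

```text
t: 24.88
eef_pos: [0.5164, 0.2499, 0.1526]
ee_rot: [3.14, 0.003, 0.066]
force: [-0.6, 0.2, -0.6]
width: 0.0217
gripper_force: 25.0
```

Run:
```python
from h import *
s=arm.get_state();print(s['eef_pos'].round(4),np.degrees(s['ee_rot']).round(1),s['width'],s['gripper_force'])
im,d,c=grab("wrist");cv2.imwrite("pics/w8.png",im)
```

```text
[0.5164 0.2499 0.1526] [179.9   0.2   3.8] 0.021677164064925106 24.97769683599472
```

View pics/w8.png

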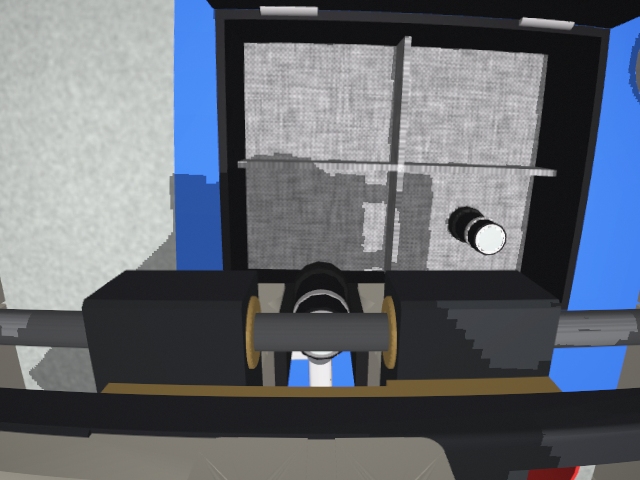

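The first eyepiece (485,235) is standing and the second is over the left near compartment. I'll lower it 10 mm further inward to stay clear of the latch.

Request:
move_arm:
  rows: "0 0 0 0.005 0 0.03 0.015;0 0 0 0.005 0 0.03 0.015;0 0 0 0.002 0 0.03 0.015;0 0 0 0 0 0.014 0.015;0 0 0 0 0 0.006 0.015;0 0 0 0 0 0 0.015;0 0 0 0 0 0 0.034;0 0 0 0 0 0 0.034"

```text
t: 25.92
eef_pos: [0.5289, 0.2494, 0.0444]
ee_rot: [-3.141, 0.0, 0.064]
force: [-0.3, 0.3, 0.0]
width: 0.0327
gripper_force: 0.0
```

Request:
move_arm:
  rows: "0 0 0 0 0 0 0.034;0 0 0 0 0 -0.02 0.034;0 0 0 0 0 -0.04 0.034;0 0 0 0 0 -0.05 0.034;0 0 0 0 0 -0.06 0.027;0 0 0 0 0 -0.04 0.027;0 0 0 0 0 0 0.027"

```text
t: 26.8
eef_pos: [0.5303, 0.2501, 0.2578]
ee_rot: [-3.138, -0.004, 0.064]
force: [0.2, -0.2, 0.9]
width: 0.027
gripper_force: 0.0
```

Run:
```python
from h import *
s=arm.get_state();print(s['eef_pos'].round(4),np.degrees(s['ee_rot']).round(1),s['width'])
im,d,c=grab("wrist");P=cloud(c,d);Q=P.reshape(-1,3);cv2.imwrite("pics/w9.png",im)
for ce in((.528,.249),(.528,.143)):
    q=Q[(Q[:,2]>.045)&(Q[:,2]<.062)&(np.hypot(*(Q[:,:2]-ce).T)<.035)]
    print("placed",len(q),q.mean(0).round(4) if len(q) else 0)
# knob: points z .15-.23, beyond lid
im,d,c=grab("top");P=cloud(c,d);cv2.imwrite("pics/t9.png",im)
Q=P[:160,140:330].reshape(-1,3);q=Q[(Q[:,2]>.17)&(Q[:,0]>.62)&(Q[:,2]<.26)]
for a in np.arange(.64,.76,.01):
    r=q[abs(q[:,0]-a)<.005]
    if len(r):print(a.round(3),len(r),r.mean(0).round(3),r.min(0).round(3),r.max(0).round(3))
```

```text
[0.5303 0.2501 0.2578] [-179.8   -0.3    3.7] 0.026956831667304226
placed 494 [0.5274 0.2482 0.054 ]
placed 510 [0.5289 0.144  0.0538]
0.65 22 [0.655 0.292 0.176] [0.654 0.265 0.17 ] [0.655 0.302 0.191]
0.66 1995 [0.661 0.214 0.205] [0.655 0.093 0.17 ] [0.665 0.304 0.241]
0.67 746 [0.668 0.15  0.229] [0.665 0.092 0.184] [0.675 0.303 0.241]
0.68 37 [0.681 0.171 0.219] [0.675 0.094 0.211] [0.685 0.191 0.238]
0.69 61 [0.69  0.184 0.214] [0.685 0.177 0.208] [0.695 0.192 0.22 ]
0.7 60 [0.7   0.184 0.214] [0.695 0.178 0.206] [0.705 0.192 0.219]
0.71 2 [0.705 0.181 0.213] [0.705 0.179 0.211] [0.705 0.182 0.215]
```

Both eyepieces are standing in their own compartments (tops at z = 0.054). Now I'll close the lid by re-gripping the knob.

Run:
```python
from h import *
rows([(.53,.25,.305,3.5,1,.05),(.697,.187,.305,3.5,4,.05),(.697,.187,.1955,3.5,4,.05)])
th=np.linspace(1.67,-0.01,21);X=-.145*np.cos(th)+.0325*np.sin(th);Z=.145*np.sin(th)+.0325*np.cos(th)
for a,b in zip(np.diff(X),-np.diff(Z)):print(f"0 0 0 {a:.4f} 0 {b:.4f} 0.01;")
```

```text
0.0 0.1 0.1 0.0015 -0.0008 -0.0515 0.05;
--
0.0 0.0 0.0 0.0407 0.0183 0.0 0.05;
0.0 0.0 0.0 0.0407 0.0183 0.0 0.05;
0.0 0.0 0.0 0.0407 0.0183 0.0 0.05;
0.0 0.0 0.0 0.0407 0.0183 0.0 0.05;
--
0.0 0.0 0.0 0.0 0.0 0.0274 0.05;
0.0 0.0 0.0 0.0 0.0 0.0274 0.05;
0.0 0.0 0.0 0.0 0.0 0.0274 0.05;
0.0 0.0 0.0 0.0 0.0 0.0274 0.05;
--
0 0 0 -0.0120 0 -0.0034 0.01;
0 0 0 -0.0122 0 -0.0024 0.01;
0 0 0 -0.0124 0 -0.0014 0.01;
0 0 0 -0.0125 0 -0.0003 0.01;
0 0 0 -0.0125 0 0.0007 0.01;
0 0 0 -0.0124 0 0.0018 0.01;
0 0 0 -0.0122 0 0.0028 0.01;
0 0 0 -0.0119 0 0.0038 0.01;
0 0 0 -0.0115 0 0.0048 0.01;
0 0 0 -0.0111 0 0.0057 0.01;
0 0 0 -0.0106 0 0.0067 0.01;
0 0 0 -0.0100 0 0.0075 0.01;
0 0 0 -0.0093 0 0.0083 0.01;
0 0 0 -0.0086 0 0.0091 0.01;
0 0 0 -0.0078 0 0.0098 0.01;
0 0 0 -0.0069 0 0.0104 0.01;
0 0 0 -0.0060 0 0.0109 0.01;
0 0 0 -0.0051 0 0.0114 0.01;
0 0 0 -0.0041 0 0.0118 0.01;
0 0 0 -0.0031 0 0.0121 0.01;
```

Request:
move_arm:
  rows: "0 0 0 0.0015 0 -0.051 0.05;0 0 0 0.0407 0.0183 0 0.05;0 0 0 0.0407 0.0183 0 0.05;0 0 0 0.0407 0.0183 0 0.05;0 0 0 0.0407 0.0183 0 0.05;0 0 0 0 0 0 0.05;0 0 0 0 0 0 0.05"

```text
t: 27.78
eef_pos: [0.6971, 0.1863, 0.302]
ee_rot: [3.14, 0.005, 0.063]
force: [-0.3, -0.1, -0.0]
width: 0.0499
gripper_force: 0.0
```

Request:
move_arm:
  rows: "0 0 0 0 0 0.03 0.05;0 0 0 0 0 0.03 0.05;0 0 0 0 0 0.03 0.05;0 0 0 0 0 0.0165 0.05;0 0 0 0 0 0 0.01;0 0 0 0 0 0 0.01;0 0 0 0 0 0 0.01;0 0 0 0 0 0 0.01"
  squeeze: 15

```text
t: 28.78
eef_pos: [0.6978, 0.1873, 0.1987]
ee_rot: [-3.141, -0.0, 0.064]
force: [-1.7, 14.3, 3.1]
width: 0.0157
gripper_force: 10.0
```

Request:
move_arm:
  rows: "0 0 0 -0.012 -0.001 -0.0034 0.01;0 0 0 -0.0122 0 -0.0024 0.01;0 0 0 -0.0124 0 -0.0014 0.01;0 0 0 -0.0125 0 -0.0003 0.01;0 0 0 -0.0125 0 0.0007 0.01;0 0 0 -0.0124 0 0.0018 0.01;0 0 0 -0.0122 0 0.0028 0.01"

```text
t: 29.65
eef_pos: [0.6106, 0.1835, 0.2]
ee_rot: [-3.14, 0.0, 0.064]
force: [3.9, 8.9, -4.9]
width: 0.0155
gripper_force: 15.0
```

Request:
move_arm:
  rows: "0 0 0 -0.0119 0 0.0038 0.01;0 0 0 -0.0115 0 0.0048 0.01;0 0 0 -0.0111 0 0.0057 0.01;0 0 0 -0.0106 0 0.0067 0.01;0 0 0 -0.01 0 0.0075 0.01;0 0 0 -0.0093 0 0.0083 0.01;0 0 0 -0.0086 0 0.0091 0.01"

```text
t: 30.52
eef_pos: [0.539, 0.1801, 0.1554]
ee_rot: [-3.137, -0.003, 0.065]
force: [2.9, 12.6, 1.3]
width: 0.0156
gripper_force: 15.0
```

Request:
move_arm:
  rows: "0 0 0 -0.0078 0 0.0098 0.01;0 0 0 -0.0069 0 0.0104 0.01;0 0 0 -0.006 0 0.0109 0.01;0 0 0 -0.0051 0 0.0114 0.01;0 0 0 -0.0041 0 0.0118 0.01;0 0 0 -0.0031 0 0.0121 0.01;0 0 0 0 0 0 0.01"

```text
t: 31.4
eef_pos: [0.506, 0.1785, 0.0887]
ee_rot: [-3.137, -0.002, 0.065]
force: [-0.3, 15.5, -3.1]
width: 0.0156
gripper_force: 15.0
```

Request:
move_arm:
  rows: "0 0 0 0 0 0.002 0.01;0 0 0 0 0 0.001 0.01;0 0 0 0 0 0 0.05;0 0 0 0 0 0 0.05;0 0 0 0 0 0 0.05;0 0 0 0 0 -0.03 0.05;0 0 0 0 0 -0.05 0.04;0 0 0 0 0 -0.05 0.04"

```text
t: 32.4
eef_pos: [0.5049, 0.1743, 0.2158]
ee_rot: [3.139, 0.004, 0.063]
force: [0.1, 0.7, -0.2]
width: 0.0406
gripper_force: 0.0
```

Run:
```python
from h import *
s=arm.get_state();print(s['eef_pos'].round(4),np.degrees(s['ee_rot']).round(1))
rows([(.48,.235,.22,4,3,.04)])
```

```text
[0.5049 0.1743 0.2158] [179.9   0.2   3.6]
0.0 0.1 -0.1 -0.007 -0.0207 -0.0014 0.04;
0.0 0.1 -0.1 -0.007 -0.0207 -0.0014 0.04;
0.0 0.1 -0.1 -0.0069 -0.0208 -0.0014 0.04;
--
```

Request:
move_arm:
  rows: "0 0 0 -0.025 -0.0185 0 0.04;0 0 0 -0.025 -0.0185 0 0.04;0 0 0 -0.025 -0.0185 0 0.04;0 0 0 -0.025 -0.0185 0 0.04;0 0 0 0 0 0 0.04;0 0 0 0 0 0 0.04"

```text
t: 33.15
eef_pos: [0.401, 0.2423, 0.2149]
ee_rot: [3.14, 0.002, 0.064]
force: [-0.5, 0.2, 0.2]
width: 0.0399
gripper_force: 0.0
```

Run:
```python
from h import *
s=arm.get_state();print(s['eef_pos'].round(4),np.degrees(s['ee_rot']).round(1))
im,d,c=grab("wrist");P=cloud(c,d);Q=P.reshape(-1,3);cv2.imwrite("pics/w10.png",im)
q=Q[(Q[:,2]>.108)&(Q[:,2]<.13)&(np.hypot(*(Q[:,:2]-[.411,.241]).T)<.03)]
print("pin",len(q),q.mean(0).round(4) if len(q) else 0)
q=Q[(Q[:,2]>.06)&(Q[:,2]<.082)&(Q[:,0]>.485)&(Q[:,0]<.64)&(Q[:,1]>.1)&(Q[:,1]<.3)]
A=np.c_[q[:,:2],np.ones(len(q))];print("lid plane",np.linalg.lstsq(A,q[:,2],rcond=None)[0],np.median(q[:,2]))
```

```text
[0.401  0.2423 0.2149] [1.799e+02 1.000e-01 3.700e+00]
pin 294 [0.4123 0.2421 0.1141]
lid plane [ 0.0010161  -0.00139598  0.07267737] 0.07286712334672782
```

View pics/w10.png

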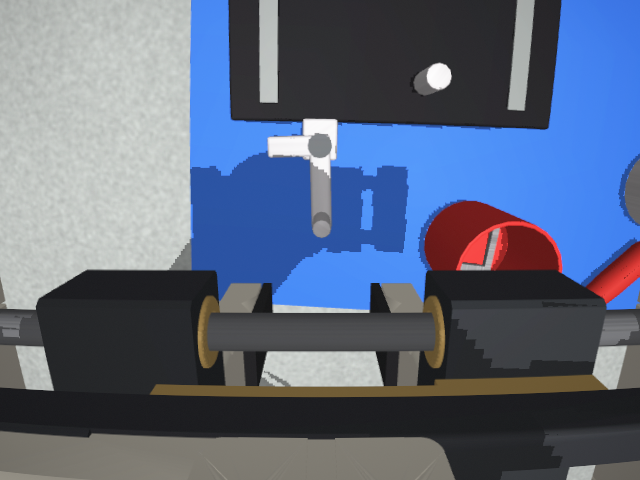

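The lid is flat and shut (plane z = 0.073). The pin is at (321,229). I'll grip it and swing it home.

Request:
move_arm:
  rows: "0 0 -0.5 0.0055 0.0005 0.04 0.04;0 0 -0.5 0.0055 0.0005 0.04 0.04;0 0 0 0 0 0.02 0.04;0 0 0 0 0 0.017 0.04;0 0 0 0 0 0 0.008;0 0 0 0 0 0 0.008;0 0 0 0 0 0 0.008;0 0 0 0 0 0 0.008"
  squeeze: 10

```text
t: 34.2
eef_pos: [0.4122, 0.2427, 0.0987]
ee_rot: [-3.141, 0.001, 0.081]
force: [-0.2, 0.1, 0.4]
width: 0.0118
gripper_force: 10.0
```

Request:
move_arm:
  rows: "0 0 7.6 0.0004 -0.0066 0 0.008;0 0 7.6 0.0004 -0.0066 0 0.008;0 0 7.6 0.0004 -0.0066 0 0.008;0 0 7.6 0.0004 -0.0066 0 0.008;0 0 7.6 0.0004 -0.0066 0 0.008;0 0 7.6 0.0004 -0.0066 0 0.008"

```text
t: 34.95
eef_pos: [0.4239, 0.2795, 0.0986]
ee_rot: [3.141, 0.001, -0.719]
force: [0.7, -1.3, 1.8]
width: 0.012
gripper_force: 10.0
```

Request:
move_arm:
  rows: "0 0 7.6 0.0004 -0.0066 0 0.008;0 0 7.6 0.0004 -0.0066 0 0.008;0 0 7.6 0.0004 -0.0066 0 0.008;0 0 7.6 0.0004 -0.0066 0 0.008;0 0 7.6 0.0004 -0.0066 0 0.008;0 0 7.6 0.0004 -0.0066 0 0.008;0 0 0 0 0 0 0.008"

```text
t: 35.83
eef_pos: [0.459, 0.297, 0.0987]
ee_rot: [3.141, 0.0, -1.51]
force: [0.6, 0.8, 3.5]
width: 0.0114
gripper_force: 10.0
```

Request:
move_arm:
  rows: "0 0 0 0 -0.002 0 0.008;0 0 0 0 -0.002 0 0.008;0 0 0 0 -0.001 0 0.008;0 0 0 0 0 0 0.008"

```text
t: 36.33
eef_pos: [0.4608, 0.2972, 0.0983]
ee_rot: [3.137, 0.0, -1.508]
force: [-15.2, 4.8, 12.0]
width: 0.0119
gripper_force: 10.0
```

At the stop (15 N reaction). Release, retreat and check.

Request:
move_arm:
  rows: "0 0 0 0 0 0 0.04;0 0 0 0 0 0 0.04;0 0 0 0 0 0 0.04;0 0 0 0 0 0 0.04;0 0 0 0 0 -0.04 0.04;0 0 0 0 0 -0.05 0.04;0 0 0 -0.03 0.01 -0.04 0.04;0 0 0 -0.03 0.01 0 0.04"

```text
t: 37.33
eef_pos: [0.4412, 0.3573, 0.2319]
ee_rot: [-3.139, 0.004, -1.511]
force: [0.3, 0.1, -1.6]
width: 0.0402
gripper_force: 0.0
```

Run:
```python
from h import *
s=arm.get_state();print(s['eef_pos'].round(4))
im,d,c=grab("wrist");P=cloud(c,d);Q=P.reshape(-1,3)
q=Q[(Q[:,2]>.108)&(Q[:,2]<.13)&(np.hypot(*(Q[:,:2]-[.457,.296]).T)<.03)]
print("pin",len(q),q.mean(0).round(4) if len(q) else 0)
a=cv2.resize(im[:280],(400,175));im,d,c=grab("side");b=cv2.resize(im,(400,300));im,d,c=grab("top")
cv2.imwrite("pics/fin.png",np.hstack([np.vstack([a,b]),cv2.resize(im,(400,475))]))
```

```text
[0.4412 0.3573 0.2319]
pin 267 [0.4592 0.296  0.1143]
```

View pics/fin.png

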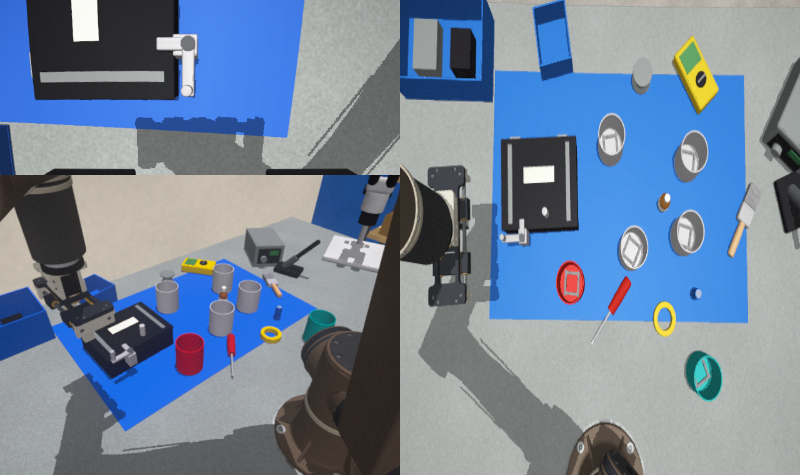

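The composite shows the lid shut and the latch arm along the case with its nose over the lid (wrist part, 175,43). All four grey canisters are empty and upright, and the bottle stands at (665,202). I'll hand it in.

```bash
python3 -c "
from station import arm
print(arm.job_done())"
```

```text
the job is handed in; nothing more can be done
None
```

I handed the job in: both eyepieces present are packed in separate compartments, the lid is shut and the latch is swung against its stop, with all four canisters upright and the flux bottle standing.

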